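# Reset the angle of a swivel vise in the print lab

## Task

The next cut on the printed part needs another angle: loosen the black winged clamp knob on the swivel base by turning it counter-clockwise most of a quarter turn, swing the round head by its upright post until its pointer stands at the steel rider on the scale, then turn the clamp knob clockwise until it is tight again and let go.

Things in the scene. Friction and masses are not known exactly. Their poses are not given: they have to be found in the camera images.
- head: Round aluminium plate, 236 mm across, on a fixed grey 310 mm base; carries a small vise (its round jaw-screw knob is not the clamp). Origin on the vertical pivot axis, 14 mm above the bench. x axis: from the pivot to the swing post and the dark pointer at the rim; z up. Vise and part end 63 mm above the origin. Clamp loose: turns with 1 to 2 N at the post, stays where left; clamp tight: held fast.
- post_grip (a point): Point to pinch on the head's upright round steel swing post: on its axis, 95 mm from the pivot along the head's x, 104 mm above the bench. The post is 16 mm thick and ends 22 mm above this point; it is the same thickness for 70 mm below. It goes round the pivot with the head, so follow a level circle of 95 mm radius.
- clamp_grip (a point): Grip point on the vertical axis of the black winged clamp knob, 98 mm above the bench, 110 mm from the pivot, on a grey steel bridge over the head's rim opposite the scale. The wing is an upright bar 58 mm long, 14 mm thick, from 14 mm above this point to 26 mm below (34 mm hub under it). Turns with the knob: x axis along the wing, y across its thickness, z up. Grip across the thickness.
- clamp_knob (a joint): Angle of the clamp knob in rad, growing counter-clockwise seen from above: 0 is the tight stop, 1.4 the loose stop. It holds the head fast at 0 and leaves it quite free above 0.5. Turns with up to 0.2 N m and stays where it is left. Starts below 0.05 (tight).
- mark (a point): Nose tip of the fixed steel rider, a clip 20 mm wide and 10 mm high on the graduated rim of the base at the wanted angle, 130 mm from the pivot. x axis: level, straight outward from the pivot through this point; z up. The head is right when its x axis is parallel to this one. From its start the head has to swing counter-clockwise seen from above, by 0.4 to 1.8 rad.

How it is judged:
By the outcome, as a careful person would: the job done as asked, in the order asked, and still so for the second after the job is handed in, with the robot touching nothing.
It also fails if it takes over 58 s, if anything falls off the work surface, if the arm or the gripper's body presses on something with over 40 N, if the wrist force passes 120 N, or if a joint passes its speed limit or range.

## Robot

A 6-joint arm with a two-finger parallel gripper is mounted at the origin on the work surface. World frame = base frame: x ahead of the robot, y to its left, z up, the work surface at z = 0. Lengths are in mm, angles in rad, forces in N, time in s.
With the tool pointing down it reaches from about 250 to 775 mm from the base axis. Payload 4 kg.
Tool frame: the origin (TCP) lies at the very end of the fingers, on their centre line; the grasp point (between the pads) lies 19 mm behind it; z points along the fingers, y is the line along which they close (so a half turn about z gives the same grasp; the last joint's range is limited). The gripper opens to 85 mm and grips with 20 to 120 N. Pads are 22 mm wide; open, the fingers measure 114 mm over their backs; the gripper's body (76 mm by 85 mm) begins 54 mm behind the grasp point. The pads swing forward as they close: fully open they stand 13 mm farther back than shut.
Start: joints at [-1.33, 0.087, 1.371, -0, 1.684, -0.103], TCP at [185.385, -517.834, 210.441] pointing down, gripper open.
Joint ranges: [-3.1, 3.1], [-0.76, 2.03], [0.27, 2.55], [-1.08, 4.22], [0.17, 2.65], [-2.57, 2.57]. Speed limits (rad/s): [2.79, 2.79, 3.14, 3.14, 3.14, 3.14].

## Interface

Orientations are given as [roll, pitch, yaw] about the fixed x, y, z axes, in that order (R = Rz(yaw) Ry(pitch) Rx(roll)).
In Python, from cell import state, get_image, get_calibration, job_done gives the robot as it stands.
- The arm moves only by the tool play_rows, never from a script. Its argument "increments" is one flat list of numbers, 6 for each row, row after row: the shift along the tool's x, y, z in m, then the turn, a rotation vector about the tool's x, y, z in degrees. In form: [x, y, z, wx, wy, wz, x, y, z, wx, wy, wz, ...]. A call has 1 to 8 rows; each row is the pose to reach, as a shift and turn from the pose commanded when the call began, along the tool's axes at that moment; what a row does not reach only later rows make up. A row lasts 1/8 s, in which the tool goes at most 62.5 mm and 10.7 degrees, less where a joint would pass 70% of its speed; a pose out of reach is approached as far as the arm can. A call with a gripper value outside its range is refused whole. "claw" is the opening, from -1 (shut) to 1 (fully open), set as the call begins (left out, the last holds). The fingers move at their own pace and stop on an object; "squeeze" is the grip in N (left out, the last holds). Time passes only in rows, so rows that repeat a pose let the fingers close. It gives the time, the measured TCP pose, the force, the opening and the grip force at its end, in the units of the state.
- state(): the state, without advancing time (a new reading comes with each control period).
- get_image(name): name is "scene" or "top"; returns (picture, depth): 480x640x3 uint8, red, green, blue; 480x640 float32, mm along the optical axis (not along the pixel's ray), 0 where there is no reading.
- get_calibration(name): a dict with "intrinsics" (3x3 intrinsics, pixels), "camera_from_world" (4x4, takes a point from world to camera coordinates). Camera axes: x right, y down, z forward; pixel columns grow to the right and rows downward; lengths in mm; the calibration is good to about 2 mm. A picture is of the moment at which its call begins. get_calibration takes no time and is no camera call.
- job_done(): hands the job in; it is judged then, once.
The state is a dict: "time": time; "joint_positions": joint angles; "dq": joint speeds; "tau": joint torques, N m; "ee_pos": TCP position; "ee_rot": TCP orientation; "force": force on the tool from outside, world axes, zero at the start; "ft_torque": the same for the moment, N m; "grip_width": opening from 0.0 (shut) to 1.0 (fully open); "grip_force": force on a finger pad.
Only numpy, scipy, OpenCV 4.12 (cv2) and the standard library are available. Lean on these libraries where they do the work, as an engineer would, in place of code of your own. Each camera call takes 0.05 s, during which the arm holds its last target. There are 200 camera calls.

## Working session

There is one attempt and no reset: what is moved stays moved. The work goes in short steps, Python scripts to look and compute and a tool call to move; the robot and the scene stay as the last step left them, time stands still between calls to the robot, and variables do not carry over. Pictures are saved under pics/ and viewed, at most 10 in all, crops included, and the job is handed in when it is done.

Besides the shell and the picture viewer there is one more tool, called after ">>>" as a command line: name --argument value ..., lists and objects as JSON in quotes. play_rows: Moves the arm, as the interface text tells. Its arguments: {"type":"object","properties":{"increments":{"type":"array","items":{"type":"number"}},"claw":{"type":"number"},"squeeze":{"type":"number"}},"required":["increments"]}

```bash
mkdir -p pics
cat > h.py <<'E'
import numpy as np,cv2,sys
from cell import *
def snap(n):
    im,d=get_image(n); cv2.imwrite(f'pics/{n}_{state()["time"]:.2f}.png',im[:,:,::-1]); np.savez(f'{n}.npz',im=im,d=d); return im,d
def P(n,u,v,d=None,z=None):
    c=get_calibration(n);K=np.array(c["intrinsics"]);T=np.linalg.inv(np.array(c["camera_from_world"]))
    r=T[:3,:3]@np.linalg.inv(K)@[u,v,1]
    if z is not None: d=(z-T[2,3])/r[2]
    return T[:3,3]+r*d
E
python3 - <<'E'
from h import *
for n in("scene","top"):
    snap(n); c=get_calibration(n); print(n,np.array(c["intrinsics"]).round(1).tolist(),np.linalg.inv(c["camera_from_world"]).round(3).tolist())
print(state())
E
ls pics
```

```text
scene [[456.2, 0.0, 317.8], [0.0, 456.2, 242.0], [0.0, 0.0, 1.0]] [[-0.207, 0.704, -0.68, 1004.675], [0.978, 0.136, -0.157, 133.731], [-0.018, -0.697, -0.717, 570.927], [0.0, 0.0, 0.0, 1.0]]
top [[499.2, 0.0, 316.0], [0.0, 499.2, 236.9], [0.0, 0.0, 1.0]] [[-0.028, -0.987, 0.158, 445.507], [-0.998, 0.019, -0.054, 53.706], [0.05, -0.159, -0.986, 732.993], [0.0, 0.0, 0.0, 1.0]]
{'time': 0.1, 'joint_positions': array([-1.33006835e+00,  8.79214231e-02,  1.37214297e+00, -1.64806548e-06,
        1.68360472e+00, -1.03088151e-01]), 'dq': array([-0.00275468, -0.00114189, -0.00330889, -0.0008555 ,  0.00109367,
        0.0005941 ]), 'tau': array([ 1.89902756e-03, -3.53013396e+01, -3.14218855e+01, -7.39158895e-05,
        7.93316402e-03,  2.38015423e-05]), 'ee_pos': array([ 185.27612678, -517.32042724,  209.31396799]), 'ee_rot': array([-3.13952705e+00, -2.12049561e-04,  3.43815726e-01]), 'force': array([-0.08081978,  0.75108723,  0.60921774]), 'ft_torque': array([-0.00472669,  0.05195371,  0.00094747]), 'grip_force': 0.0, 'grip_width': 0.9982640897117421}
scene_0.05.png
top_0.10.png
```

View pics/scene_0.05.png

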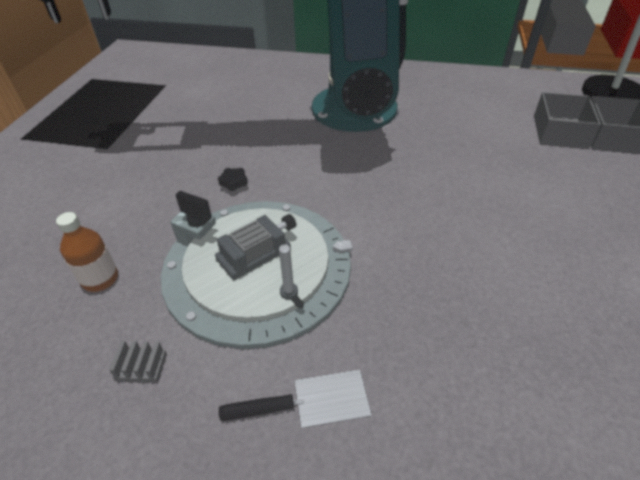

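View pics/top_0.10.png

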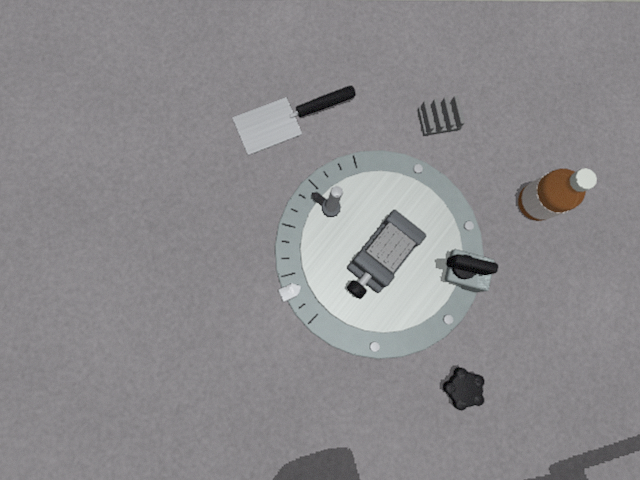

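The scene view shows the winged knob at (194,208), the post from (285,250) down to (290,290), and the rider at (343,245). In the top view, the wing runs (447,262)–(497,267), the post top is at (336,191), and the rider is at (289,292). Next I'll look at enlarged crops.

Run:
```python
import cv2,numpy as np
t=cv2.imread('pics/top_0.10.png');s=cv2.imread('pics/scene_0.05.png')
r=lambda a,k:cv2.resize(a,None,fx=k,fy=k,interpolation=cv2.INTER_CUBIC)
cv2.imwrite('pics/c1.png',np.hstack([r(t[240:300,430:505],5),r(t[170:230,300:375],5)]))
a=r(s[180:250,165:240],5);b=r(s[235:305,275:350],5)
cv2.imwrite('pics/c2.png',np.hstack([a,b]))
cv2.imwrite('pics/c3.png',r(t[145:365,270:490],2.7))
```

```text
(no output)
```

View pics/c1.png

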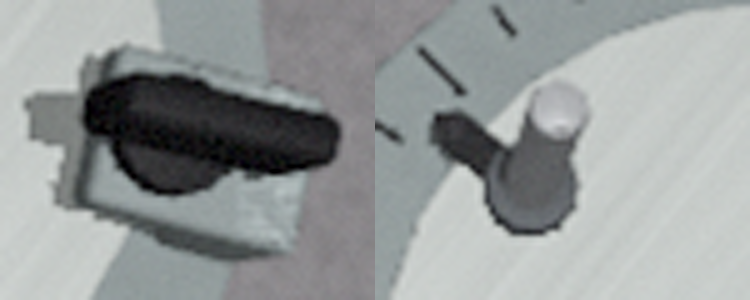

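View pics/c2.png

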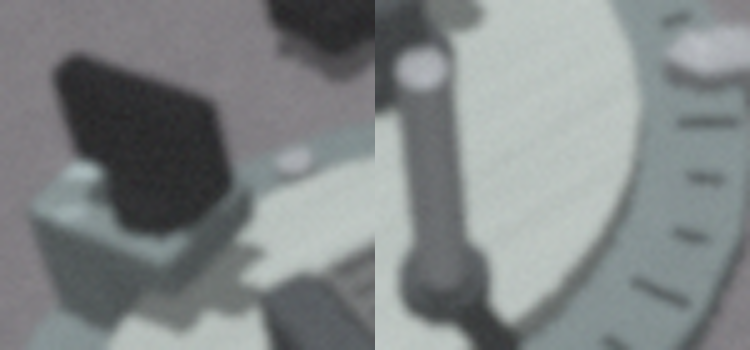

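View pics/c3.png

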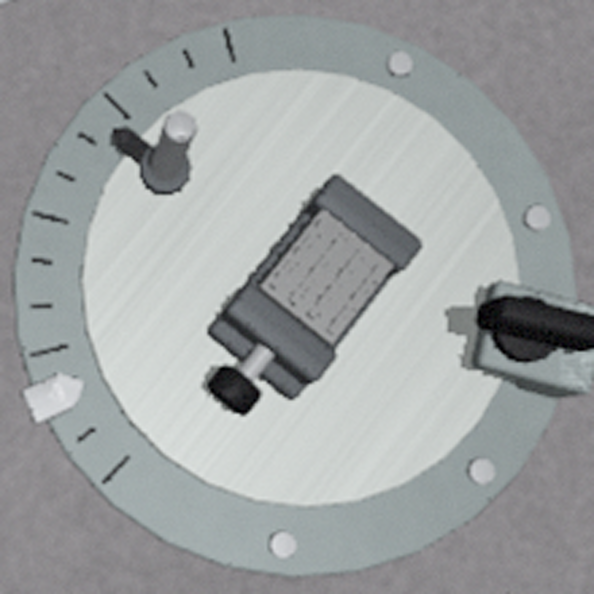

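Top view (from the crops): post top (336.0,191.2), wing ends about (447,261) and (497,267), rider nose (300.4,287.3). Scene view: post top (284,248.6), wing top corners (179.6,191.6) and (207,200.2). Next step is triangulation.

```bash
cat >> h.py <<'E'
from scipy.optimize import least_squares
def tri(a,b):
    def f(X):
        o=[]
        for n,p in(("top",a),("scene",b)):
            c=get_calibration(n);M=np.array(c["camera_from_world"]);q=np.array(c["intrinsics"])@(M[:3,:3]@X+M[:3,3]);o+=list(q[:2]/q[2]-p)
        return o
    r=least_squares(f,[450,50,50.]);return r.x.round(1),np.abs(r.fun).max().round(2)
E
python3 - <<'E'
from h import *
print('post',tri((336,191.2),(284,248.6)))
print('wing ends',tri((447.5,260.6),(207,201)),tri((497,266.6),(179,192)))
c3=lambda x,y:(270+(x+.5)/2.7-.5,145+(y+.5)/2.7-.5)
u=c3(83,385);print('nose',tri(u,(338.5,244.5)), P("top",*u,z=16))
d=np.load('top.npz');im=d['im'].astype(int);D=d['d']
vv,uu=np.mgrid[:480,:640]
X=np.stack([P("top",a,b,d=D[b,a]) for a,b in zip(uu.ravel(),vv.ravel())]).reshape(480,640,3)
np.save('X.npy',X)
for q in((336,191),(470,265),(490,267),(455,262),(290,250),(320,260),(292,292),(100,300)): print(q,X[q[1],q[0]].round(1))
# base colour mask: bluish grey on ring
R,G,B=im[...,0],im[...,1],im[...,2]
m=(((G-R>8)|((R>190)))&(abs(X[...,2]-14)<14)&(uu>270)&(uu<490)&(vv>145)&(vv<365)).astype(np.uint8)
m=cv2.morphologyEx(m,cv2.MORPH_OPEN,np.ones((3,3)))
c=max(cv2.findContours(m,0,1)[0],key=cv2.contourArea)[:,0]
p=np.array([P("top",*q,z=12) for q in c])[:,:2]
f=lambda s:np.hypot(*(p-s[:2]).T)-s[2]
r=least_squares(f,[450,50,155],loss='soft_l1',f_scale=1.);print('circ',r.x,np.percentile(abs(r.fun),[50,80]))
w=(X[...,2]>85)&(X[...,2]<120)&(uu>435)&(uu<510)&(vv>240)&(vv<300)
q=X[w];print('wing',w.sum(),q.mean(0),np.percentile(q[:,2],[5,50,95]))
t=X[(X[...,2]>106)&w];(c,s,a)=cv2.minAreaRect(t[:,:2].astype(np.float32));print(c,s,a)
E
```

```text
post (array([600.9,  -6.6, 123.2]), np.float64(0.13))
wing ends (array([ 512.4, -150.7,  108.7]), np.float64(3.01)) (array([ 501.7, -208.9,  111. ]), np.float64(1.26))
nose (array([486.6,  43.2,  24.7]), np.float64(3.47)) [487.69472518  38.855938    16.        ]Traceback (most recent call last):
  File "<stdin>", line 8, in <module>
  File "h.py", line 6, in P
    c=get_calibration(n);K=np.array(c["intrinsics"]);T=np.linalg.inv(np.array(c["camera_from_world"]))
ValueError: time passes only in moves, steps and waits
```

```bash
python3 - <<'E'
s=open('h.py').read().replace('def snap','import functools\nget_calibration=functools.lru_cache(None)(get_calibration)\ndef snap',1)
open('h.py','w').write(s)
E
cat > m.py <<'E'
from h import *
def cloud(n):
    d=np.load(n+'.npz');D=d['d'];vv,uu=np.mgrid[:480,:640]
    c=get_calibration(n);K=np.array(c["intrinsics"]);T=np.linalg.inv(c["camera_from_world"])
    r=np.stack([uu,vv,np.ones_like(uu)],-1)@np.linalg.inv(K).T*D[...,None]
    return d['im'].astype(int),r@T[:3,:3].T+T[:3,3],uu,vv
E
python3 - <<'E'
from m import *
im,X,uu,vv=cloud('top')
for q in((336,191),(470,265),(490,267),(455,262),(290,250),(320,260),(292,292),(100,300)): print(q,X[q[1],q[0]].round(1))
m=((im[...,1]-im[...,0]>8)|(im[...,0]>190))&(uu>270)&(uu<490)&(vv>145)&(vv<365)
m=cv2.morphologyEx(m.astype(np.uint8),cv2.MORPH_OPEN,np.ones((3,3)))
c=max(cv2.findContours(m,0,1)[0],key=cv2.contourArea)[:,0]
p=np.array([P("top",*q,z=12) for q in c])[:,:2]
r=least_squares(lambda s:np.hypot(*(p-s[:2]).T)-s[2],[450,-40,155],loss='soft_l1',f_scale=1.);print('circ',r.x,np.percentile(abs(r.fun),[50,80]))
for n in('top','scene'):
    im,X,uu,vv=cloud(n)
    w=(X[...,2]>90)&(X[...,2]<125)&(np.hypot(X[...,0]-506,X[...,1]+180)<45)
    q=X[w];print('wing',n,w.sum(),q.mean(0),np.percentile(q[:,2],[5,50,95]))
    t=q[q[:,2]>105];print(cv2.minAreaRect(t[:,:2].astype(np.float32)))
    w=(X[...,2]>90)&(X[...,2]<135)&(np.hypot(X[...,0]-601,X[...,1]+6)<20);q=X[w];print('post',len(q),q.mean(0),q.max(0))
E
```

```text
(336, 191) [600.4  -6.2 126.3]
(470, 265) [ 505.  -175.4  111.1]
(490, 267) [ 501.8 -200.9  111.5]
(455, 262) [ 509.4 -156.9  109.3]
(290, 250) [542.3  52.7  12.2]
(320, 260) [525.4  10.2  24.2]
(292, 292) [480.9  51.1  22.7]
(100, 300) [477.7 325.3  -0.6]
circ [521.04132607 -74.6808026  130.85279327] [ 7.99537568 17.78780267]
wing top 601 [ 507.07593695 -182.03583382  107.37102137] [ 93.53833305 109.54583925 111.80994933]
((508.0137023925781, -184.34521484375), (56.9749755859375, 14.467329978942871), 75.38798522949219)
post 186 [598.67099813  -6.36547902 117.17331712] [6.07782157e+02 3.39054210e-01 1.27201277e+02]
wing scene 480 [ 513.74769844 -181.46940943  103.58474672] [ 91.40784166 105.71558856 111.1495253 ]
((509.7212219238281, -184.20867919921875), (57.67814636230469, 15.03116226196289), 76.22691345214844)
post 260 [606.0431316   -5.27623663 111.6998216 ] [611.63197295   1.26995173 126.22124858]
```

Run:
```python
from m import *
for n,zc in(('top',None),('scene',None)):
    im,X,uu,vv=cloud(n)
    near=np.hypot(X[...,0]-465,X[...,1]+75)<200
    for lab,lo,hi in(('base',7,17),('plate',19,30)):
        m=near&(X[...,2]>lo)&(X[...,2]<hi if lab=='plate' else True)
        m=cv2.morphologyEx(m.astype(np.uint8),cv2.MORPH_OPEN,np.ones((3,3)))
        c=max(cv2.findContours(m,0,1)[0],key=cv2.contourArea)[:,0]
        p=X[c[:,1],c[:,0]];p=p[p[:,2]<hi][:,:2]
        r=least_squares(lambda s:np.hypot(*(p-s[:2]).T)-s[2],[465,-75,150],loss='cauchy',f_scale=1.);print(n,lab,r.x.round(1),np.percentile(abs(r.fun),[50,80]))
    # wing: top face
    w=(X[...,2]>(107.5))&(X[...,2]<120)&(np.hypot(X[...,0]-508,X[...,1]+183)<45)
    q=X[w][:,:2];U=np.linalg.svd(q-q.mean(0))[2][0];s=(q-q.mean(0))@U
    print('wing',len(q),q.mean(0),np.degrees(np.arctan2(U[1],U[0]))%180,s.min(),s.max(),q.mean(0)+U*(s.min()+s.max())/2)
    # rider: light pixels above base ring
    k=(im.min(-1)>185)&(np.hypot(X[...,0]-483,X[...,1]-48)<25)&(X[...,2]>15)
    q=X[k];print('rider',len(q),q.mean(0),cv2.minAreaRect(q[:,:2].astype(np.float32)))
    # bolts
```

```text
top base [538.8 -79.3 153. ] [ 0.71092641 17.77106129]
top plate [539.3 -79.4 116.5] [0.61155664 4.2575733 ]
wing 439 [ 507.76961912 -184.00140062] 75.42200611216103 -28.76019324859976 28.123103982700478 [ 507.68944219 -184.30969   ]
rider 242 [482.67951802  52.49442949  23.00219597] ((485.8389587402344, 46.615352630615234), (17.763994216918945, 44.558902740478516), 23.079851150512695)
scene base [540.9 -78.2 152.7] [ 1.84216557 22.62270065]
scene plate [541.5 -78.8 116.3] [ 3.80756638 50.00544228]
wing 207 [ 510.92806212 -182.77788729] 75.07026733952382 -30.584337074881475 27.127502053728584 [ 510.48276258 -184.44795777]
rider 1 [480.80040235  50.56404481  21.12709006] ((480.8004150390625, 50.56404495239258), (0.0, 0.0), 0.0)
```

>>> play_rows --increments '[0.052, -0.0256, 0.0, 0, 0, -7, 0.104, -0.0512, 0.0, 0, 0, -14, 0.156, -0.0767, 0.0, 0, 0, -21, 0.208, -0.1023, 0.01, 0, 0, -28, 0.26, -0.128, 0.02, 0, 0, -35, 0.312, -0.1535, 0.03, 0, 0, -42, 0.364, -0.179, 0.04, 0, 0, -49, 0.4166, -0.2048, 0.05, 0, 0, -55.7]' --claw 1 --squeeze 60

```text
time: 1.1
ee_pos: [509.4, -183.0, 159.6]
ee_rot: [-3.141, 0.0, 1.32]
force: [0.7, -0.8, -0.3]
grip_width: 1.003
grip_force: 0.0
```

>>> play_rows --increments '[0, 0, 0, 0, 0, 0, 0, 0, 0, 0, 0, 0]'

```text
time: 1.35
ee_pos: [508.1, -184.6, 159.9]
ee_rot: [-3.14, 0.001, 1.316]
force: [0.1, 0.2, -0.7]
grip_width: 1.0
grip_force: 0.0
```

Run:
```python
from m import *
s=state();print(s['time'],s['ee_pos'],np.degrees(s['ee_rot']),s['force'],s['joint_positions'])
a=snap('scene')[0];b=snap('top')[0]
r=lambda a:cv2.resize(a,None,fx=2.5,fy=2.5,interpolation=2)
cv2.imwrite('pics/c4.png',np.hstack([r(a[100:300,110:260]),r(b[180:380,400:550])])[:,:,::-1])
```

```text
1.35 [ 508.13052128 -184.63343925  159.87825003] [-1.79919225e+02  3.37611603e-02  7.53982714e+01] [ 0.05897196  0.24918731 -0.73197545] [-4.52859537e-01  8.27686802e-02  1.47560801e+00 -8.55141605e-04
  1.58448228e+00 -1.98022044e-01]
```

View pics/c4.png

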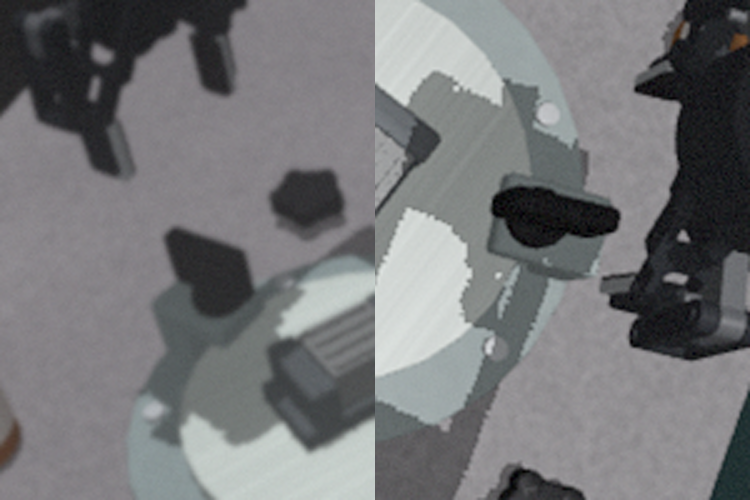

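The fingers stand astride the wing but still above it, with tips near top-view px (655,213) and (641,294). I'll check that offset by projecting the expected tip positions.

Run:
```python
from m import *
s=state();p=s['ee_pos'];y=s['ee_rot'][2];tx=np.array([np.cos(y),np.sin(y),0]);ty=np.array([np.sin(y),-np.cos(y),0])
off={'top':(400,180,375),'scene':(110,100,0)}
for n in off:
    c=get_calibration(n);M=np.array(c["camera_from_world"]);K=np.array(c["intrinsics"])
    for z in(0,13):
        for sg in(-1,1):
            o=[]
            for a,b in((-11,42.5),(11,42.5),(11,57),(-11,57)):
                X=p+tx*a+ty*b*sg+[0,0,z];q=K@(M[:3,:3]@X+M[:3,3]);q=q[:2]/q[2]
                o.append((((q[0]-off[n][0])*2.5+off[n][2]).round(),((q[1]-off[n][1])*2.5).round()))
            print(n,z,sg,[tuple(map(int,k)) for k in o])
    im,X,uu,vv=cloud(n)
    w=(X[...,2]>162)&(X[...,2]<185)&(np.hypot(X[...,0]-p[0],X[...,1]-p[1])<75);q=X[w]
    l=(q-p)[:,:2]@np.stack([tx[:2],ty[:2]]).T
    for sg in(-1,1):
        k=l[l[:,1]*sg>20];print(n,sg,len(k),np.percentile(k,[2,98],axis=0).round(1).tolist() if len(k) else 0, q[l[:,1]*sg>20][:,2].min() if len(k) else 0)
```

```text
top 0 -1 [(616, 289), (570, 278), (565, 308), (611, 319)]
top 0 1 [(646, 114), (601, 103), (606, 74), (651, 85)]
top 13 -1 [(627, 287), (581, 276), (575, 308), (622, 319)]
top 13 1 [(658, 109), (612, 98), (617, 68), (663, 79)]
top -1 0 0 0
top 1 0 0 0
scene 0 -1 [(210, 134), (239, 143), (253, 131), (225, 122)]
scene 0 1 [(120, 211), (150, 222), (133, 237), (103, 226)]
scene 13 -1 [(206, 116), (235, 125), (249, 113), (220, 104)]
scene 13 1 [(114, 193), (144, 204), (127, 219), (96, 208)]
scene -1 0 0 0
scene 1 0 0 0
```

Run:
```python
from m import *
s=state();p=s['ee_pos'];y=s['ee_rot'][2];tx=np.array([np.cos(y),np.sin(y)]);ty=np.array([np.sin(y),-np.cos(y)])
for n in('top','scene'):
    im,X,uu,vv=cloud(n)
    w=(X[...,2]>125)&(X[...,2]<215)&(np.hypot(X[...,0]-p[0],X[...,1]-p[1])<90);q=X[w]
    l=(q[:,:2]-p[:2])@np.stack([tx,ty]).T
    for sg in(-1,1):
        b=l[:,1]*sg>15;k=np.c_[l[b],q[b][:,2]];print(n,sg,len(k))
        if len(k):
            k=k[np.argsort(k[:,2])];print(k[:5].round(1).tolist(),k[len(k)//4].round(1))
            lo=k[k[:,2]<k[5,2]+12];print(lo.min(0).round(1),lo.max(0).round(1))
```

```text
top -1 93
[[5.6, -49.6, 194.1], [10.8, -46.5, 197.2], [10.4, -49.8, 197.7], [11.0, -47.7, 198.2], [10.4, -45.4, 198.6]] [  6.9 -50.2 202.8]
[ -4.5 -56.7 194.1] [ 11.9 -43.3 210.7]
top 1 130
[[-1.5, 43.2, 191.7], [4.7, 42.7, 192.7], [0.2, 42.6, 193.0], [-5.1, 42.4, 194.2], [-4.0, 42.1, 194.3]] [ -1.5  42.8 199.4]
[ -8.2  41.8 191.7] [ 11.8  56.4 206.9]
scene -1 190
[[2.3, -42.9, 192.3], [4.4, -42.8, 193.0], [-6.6, -42.7, 193.5], [-0.5, -42.1, 193.8], [-4.2, -42.4, 194.3]] [ -6.  -41.6 199.5]
[-10.2 -55.1 192.3] [ 12.6 -40.7 206.3]
scene 1 187
[[-1.1, 49.3, 192.6], [-4.8, 48.9, 192.9], [5.0, 49.9, 193.4], [2.7, 49.1, 193.7], [4.0, 48.5, 193.8]] [  2.1  55.5 201.3]
[ -6.7  43.1 192.6] [ 13.2  57.2 205.8]
```

The two views agree with the reported lateral position. The open tips sit about 32 mm above the TCP, so I'll descend and then check the depth of bite.

>>> play_rows --increments '[0, 0, 0.02, 0, 0, 0, 0, 0, 0.04, 0, 0, 0, 0, 0, 0.055, 0, 0, 0, 0, 0, 0.07, 0, 0, 0, 0, 0, 0.081, 0, 0, 0, 0, 0, 0.081, 0, 0, 0]'

```text
time: 2.2
ee_pos: [507.9, -184.4, 78.3]
ee_rot: [-3.14, -0.0, 1.316]
force: [0.3, -1.0, -0.0]
grip_width: 0.998
grip_force: 0.0
```

>>> play_rows --increments '[0, 0, 0, 0, 0, 0, 0, 0, 0, 0, 0, 0, 0, 0, 0, 0, 0, 0, 0, 0, 0, 0, 0, 0, 0, 0, 0, 0, 0, 0, 0, 0, 0, 0, 0, 0]' --claw -1 --squeeze 60

```text
time: 2.95
ee_pos: [508.4, -184.5, 80.0]
ee_rot: [-3.142, 0.0, 1.316]
force: [-1.8, 0.7, 4.2]
grip_width: 0.143
grip_force: 61.6
```

Run:
```python
from m import *
s=state();print(s)
a=snap('scene')[0];b=snap('top')[0]
p=s['ee_pos'];y=s['ee_rot'][2];tx=np.array([np.cos(y),np.sin(y)]);ty=np.array([np.sin(y),-np.cos(y)])
for n in('top','scene'):
    im,X,uu,vv=cloud(n)
    w=(X[...,2]>75)&(X[...,2]<150)&(np.hypot(X[...,0]-p[0],X[...,1]-p[1])<60);q=X[w]
    l=(q[:,:2]-p[:2])@np.stack([tx,ty]).T
    for sg in(-1,1):
        b=(l[:,1]*sg>9)&(abs(l[:,0])<9);k=np.c_[l[b],q[b][:,2]];print(n,sg,len(k))
        if len(k): k=k[np.argsort(k[:,2])];print(k[::max(1,len(k)//8)].round(1).tolist())
r=lambda a:cv2.resize(a,None,fx=2.5,fy=2.5,interpolation=2)
cv2.imwrite('pics/c5.png',r(a[100:300,110:310])[:,:,::-1])
```

```text
{'time': 2.95, 'joint_positions': array([-4.52921351e-01,  1.29639434e-01,  1.58676822e+00, -1.45456771e-04,
        1.42521239e+00, -1.98158710e-01]), 'dq': array([-0.00087363, -0.00015372, -0.00129244,  0.00226624, -0.00013277,
       -0.00033777]), 'tau': array([ -0.05710051, -33.04915309, -28.85253131,   0.08354221,
        -0.87268777,   0.04055194]), 'ee_pos': array([ 508.44267656, -184.54890798,   79.97828451]), 'ee_rot': array([-3.14153746e+00,  1.35708489e-04,  1.31605479e+00]), 'force': array([-1.76478774,  0.68091648,  4.21564049]), 'ft_torque': array([0.17827396, 0.43856653, 0.0015807 ]), 'grip_force': 61.60364270210266, 'grip_width': 0.1429207621949101}
top -1 66
[[8.4, -12.7, 101.0], [1.5, -19.8, 111.0], [6.4, -17.2, 112.4], [4.5, -19.6, 115.5], [3.4, -19.7, 119.5], [7.3, -13.3, 123.5], [6.1, -19.6, 126.7], [6.8, -19.9, 142.1], [6.8, -22.7, 146.6]]
top 1 15
[[6.7, 16.2, 107.7], [6.3, 18.8, 109.0], [5.9, 16.2, 109.0], [6.9, 17.0, 111.3], [6.2, 18.3, 112.5], [6.2, 16.9, 113.0], [6.4, 15.4, 114.4], [5.9, 18.0, 115.3], [5.9, 16.6, 116.0], [6.7, 18.9, 117.1], [6.2, 17.3, 119.8], [6.4, 18.5, 119.8], [6.0, 16.0, 119.9], [6.6, 19.3, 123.4], [7.0, 26.1, 144.4]]
scene -1 47
[[8.0, -15.4, 106.8], [7.7, -17.9, 113.0], [6.0, -19.1, 117.7], [6.5, -18.2, 124.5], [6.8, -17.9, 132.7], [5.9, -27.7, 143.1], [1.6, -10.1, 148.0], [8.7, -25.9, 149.0], [4.3, -9.4, 149.3], [-5.8, -15.3, 149.7]]
scene 1 182
[[3.8, 12.3, 99.8], [-1.8, 19.2, 109.3], [7.8, 12.6, 113.8], [8.9, 12.5, 118.2], [3.9, 19.5, 121.7], [6.1, 18.4, 125.6], [5.3, 20.4, 130.8], [7.3, 18.0, 137.5], [-2.6, 38.3, 149.1]]
```

View pics/c5.png

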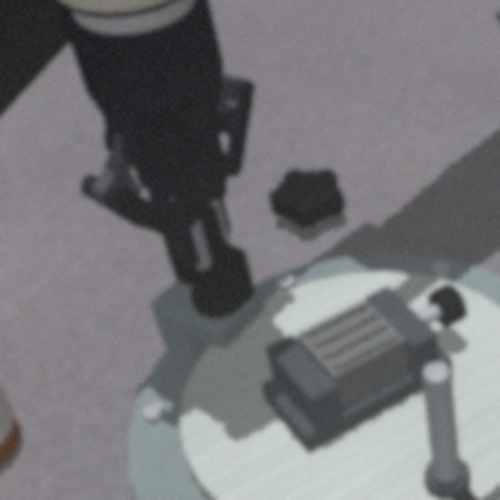

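Gripped (opening 12 mm, pads at the upper part of the wing). Turning it counter-clockwise.

>>> play_rows --increments '[0, 0, 0, 0, 0, -5, 0, 0, 0, 0, 0, -10, 0, 0, 0, 0, 0, -15, 0, 0, 0, 0, 0, -20, 0, 0, 0, 0, 0, -25, 0, 0, 0, 0, 0, -30, 0, 0, 0, 0, 0, -35, 0, 0, 0, 0, 0, -40]'

```text
time: 4.05
ee_pos: [508.5, -184.5, 79.9]
ee_rot: [-3.142, -0.0, 2.016]
force: [-3.4, 0.6, 5.3]
grip_width: 0.141
grip_force: 61.7
```

>>> play_rows --increments '[0, 0, 0, 0, 0, -5, 0, 0, 0, 0, 0, -10, 0, 0, 0, 0, 0, -15, 0, 0, 0, 0, 0, -20, 0, 0, 0, 0, 0, -25, 0, 0, 0, 0, 0, -30, 0, 0, 0, 0, 0, -32, 0, 0, 0, 0, 0, -32]'

```text
time: 5.05
ee_pos: [508.4, -184.6, 80.0]
ee_rot: [-3.142, -0.0, 2.573]
force: [-3.1, 0.3, 5.5]
grip_width: 0.142
grip_force: 61.7
```

```bash
python3 -c "
from h import *
print(state())"
```

```text
{'time': 5.05, 'joint_positions': array([-4.53022585e-01,  1.29672297e-01,  1.58676692e+00, -3.39565285e-05,
        1.42524612e+00, -1.45480158e+00]), 'dq': array([ 0.00096205,  0.00075347, -0.00040269,  0.00105526, -0.00012773,
        0.00605493]), 'tau': array([-7.47177307e-02, -3.25519252e+01, -2.86651629e+01,  4.91950940e-02,
       -1.07035741e+00, -2.51506234e-02]), 'ee_pos': array([ 508.42865464, -184.56023271,   79.96122402]), 'ee_rot': array([-3.14154855e+00, -8.81794802e-05,  2.57258025e+00]), 'force': array([-3.05408228,  0.26852168,  5.53254557]), 'ft_torque': array([0.27331088, 0.57026482, 0.01764718]), 'grip_force': 61.73000693321228, 'grip_width': 0.141611821826957}
```

>>> play_rows --increments '[0, 0, 0, 0, 0, 0, 0, 0, 0, 0, 0, 0, 0, 0, 0, 0, 0, 0, 0, 0, 0, 0, 0, 0, 0, 0, -0.03, 0, 0, 0, 0, 0, -0.06, 0, 0, 0, 0, 0, -0.09, 0, 0, 0, 0, 0, -0.09, 0, 0, 0]' --claw 1

```text
time: 6.05
ee_pos: [510.3, -185.4, 172.7]
ee_rot: [3.141, 0.007, 2.573]
force: [-0.4, -0.4, -0.2]
grip_width: 0.999
grip_force: 0.0
```

Run:
```python
from m import *
s=state();snap('scene');snap('top')
for n in('scene','top'):
    im,X,uu,vv=cloud(n)
    w=(X[...,2]>100)&(X[...,2]<118)&(np.hypot(X[...,0]-508,X[...,1]+184)<40);q=X[w][:,:2];print(len(q),cv2.minAreaRect(q.astype(np.float32)))
p=s['ee_pos'];y=s['ee_rot'][2];d=np.array([600.5,-6.3])-p[:2]
print(p,np.degrees(y),d@[np.cos(y),np.sin(y)],d@[np.sin(y),-np.cos(y)],np.degrees(y)-50)
```

```text
360 ((510.29925537109375, -183.92782592773438), (16.004907608032227, 57.77256774902344), 56.586021423339844)
536 ((507.6221618652344, -184.55064392089844), (14.739174842834473, 57.67781448364258), 57.11320495605469)
[ 510.30967682 -185.42088028  172.72287286] 147.396121820468 20.537546347818264 199.4913364933499 97.39612182046801
```

>>> play_rows --increments '[0.002, 0.022, 0, 0, 0, 10, 0.004, 0.044, 0, 0, 0, 20, 0.006, 0.067, 0, 0, 0, 30, 0.008, 0.089, 0, 0, 0, 40, 0.01, 0.111, 0, 0, 0, 50, 0.012, 0.133, 0, 0, 0, 60, 0.015, 0.16, 0, 0, 0, 70, 0.0186, 0.1998, 0, 0, 0, 80]'

```text
time: 7.15
ee_pos: [599.8, -6.0, 167.0]
ee_rot: [-3.138, 0.002, 1.169]
force: [-0.0, -0.9, -0.0]
grip_width: 0.997
grip_force: 0.0
```

>>> play_rows --increments '[0, 0, 0, 0, 0, 9, 0, 0, 0, 0, 0, 17.4, 0, 0, 0, 0, 0, 17.4, 0, 0, 0, 0, 0, 17.4]'

```text
time: 7.65
ee_pos: [600.0, -6.3, 168.2]
ee_rot: [-3.14, 0.001, 0.874]
force: [-0.3, -0.0, -0.1]
grip_width: 1.002
grip_force: 0.0
```

Run:
```python
from m import *
s=state()
p=s['ee_pos'];y=s['ee_rot'][2];d=np.array([600.5,-6.3])-p[:2]
print(p,np.degrees(y),d@[np.cos(y),np.sin(y)],d@[np.sin(y),-np.cos(y)],np.degrees(y)-50)
```

```text
[600.01686213  -6.32521855 168.15698163] 50.10372749686178 0.3292323408960375 0.3544915323647522 0.1037274968617794
```

>>> play_rows --increments '[0, 0, 0.02, 0, 0, 0, 0, 0, 0.04, 0, 0, 0, 0, 0, 0.06, 0, 0, 0, 0, 0, 0.075, 0, 0, 0, 0, 0, 0.086, 0, 0, 0, 0, 0, 0.086, 0, 0, 0]'

```text
time: 8.4
ee_pos: [600.0, -6.2, 82.4]
ee_rot: [-3.14, 0.001, 0.873]
force: [-0.2, 0.2, -0.2]
grip_width: 0.999
grip_force: 0.0
```

>>> play_rows --increments '[0, 0, 0, 0, 0, 0, 0, 0, 0, 0, 0, 0, 0, 0, 0, 0, 0, 0, 0, 0, 0, 0, 0, 0, 0, 0, 0, 0, 0, 0, 0, 0, 0, 0, 0, 0]' --claw -1 --squeeze 40

```text
time: 9.15
ee_pos: [601.0, -6.4, 84.0]
ee_rot: [3.14, -0.001, 0.873]
force: [-0.9, 0.6, 2.2]
grip_width: 0.174
grip_force: 39.0
```

Run:
```python
# circle rows in tool frame: tool x radial outward, y = clockwise tangent, z down; ccw angle a
import numpy as np
for a in range(4,64,4):
    r=np.radians(a);print(a,round(95*(np.cos(r)-1)/1000,4),round(-95*np.sin(r)/1000,4))
```

```text
4 -0.0002 -0.0066
8 -0.0009 -0.0132
12 -0.0021 -0.0198
16 -0.0037 -0.0262
20 -0.0057 -0.0325
24 -0.0082 -0.0386
28 -0.0111 -0.0446
32 -0.0144 -0.0503
36 -0.0181 -0.0558
40 -0.0222 -0.0611
44 -0.0267 -0.066
48 -0.0314 -0.0706
52 -0.0365 -0.0749
56 -0.0419 -0.0788
60 -0.0475 -0.0823
```

>>> play_rows --increments '[-0.0002, -0.0066, 0, 0, 0, -4, -0.0009, -0.0132, 0, 0, 0, -8, -0.0021, -0.0198, 0, 0, 0, -12, -0.0037, -0.0262, 0, 0, 0, -16, -0.0057, -0.0325, 0, 0, 0, -20, -0.0082, -0.0386, 0, 0, 0, -24, -0.0111, -0.0446, 0, 0, 0, -28, -0.0144, -0.0503, 0, 0, 0, -32]'

```text
time: 10.15
ee_pos: [553.3, 14.9, 84.0]
ee_rot: [3.14, 0.0, 1.433]
force: [0.7, -0.5, 1.7]
grip_width: 0.168
grip_force: 39.4
```

```bash
python3 -c "
from h import *
s=state();p=s['ee_pos']-np.array([539.5,-79.3,0]);print(s['ee_pos'],np.hypot(p[0],p[1]),np.degrees(np.arctan2(p[1],p[0])),np.degrees(s['ee_rot']),s['force'],s['ft_torque'])"
```

```text
[553.33254107  14.9285386   83.97819387] 95.23842018756034 81.6487540345857 [1.79880338e+02 5.85058445e-03 8.21199149e+01] [ 0.71046103 -0.47408726  1.74491043] [-0.09089722 -0.24831259 -0.01390808]
```

>>> play_rows --increments '[-0.0002, -0.0066, 0, 0, 0, -4, -0.0009, -0.0132, 0, 0, 0, -8, -0.0021, -0.0198, 0, 0, 0, -12, -0.0037, -0.0262, 0, 0, 0, -16, -0.0057, -0.0325, 0, 0, 0, -20, -0.0082, -0.0386, 0, 0, 0, -24, -0.0111, -0.0446, 0, 0, 0, -28, -0.0111, -0.0446, 0, 0, 0, -28]'

```text
time: 11.15
ee_pos: [507.1, 10.1, 84.0]
ee_rot: [3.141, 0.001, 1.919]
force: [0.5, -0.5, 2.5]
grip_width: 0.166
grip_force: 39.5
```

Run:
```python
from h import *
a=snap('scene')[0];b=snap('top')[0]
s=state();p=s['ee_pos']-np.array([539.5,-79.3,0]);print(s['ee_pos'],np.hypot(p[0],p[1]),np.degrees(np.arctan2(p[1],p[0])),np.degrees(s['ee_rot']),s['force'])
r=lambda a,k:cv2.resize(a,None,fx=k,fy=k,interpolation=2)
cv2.imwrite('pics/c6.png',np.hstack([r(a[200:300,270:370],4),r(b[240:340,270:370],4)])[:,:,::-1])
```

```text
[507.26658998  10.14615633  83.91507969] 95.07685103718012 109.81747051018407 [1.79978066e+02 2.99883451e-02 1.09934860e+02] [-0.38120962 -0.66327291  4.54529646]
```

View pics/c6.png

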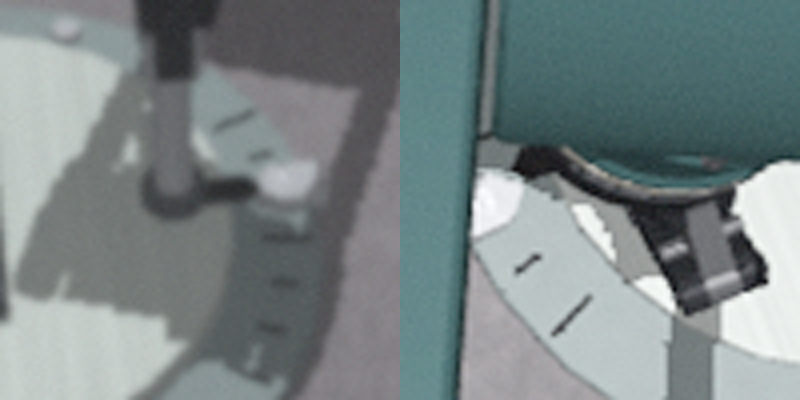

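In the scene view the pointer (crop 255,188) is just short of the rider nose (258,184). There are about 3.6° left.

>>> play_rows --increments '[-0.0001, -0.003, 0, 0, 0, -1.8, -0.0002, -0.006, 0, 0, 0, -3.6, -0.0002, -0.006, 0, 0, 0, -3.6, -0.0002, -0.006, 0, 0, 0, -3.6]'

```text
time: 11.75
ee_pos: [501.7, 7.9, 83.9]
ee_rot: [3.141, 0.001, 1.983]
force: [0.1, -0.6, 5.8]
grip_width: 0.172
grip_force: 39.7
```

>>> play_rows --increments '[0, 0, 0, 0, 0, 0, 0, 0, 0, 0, 0, 0, 0, 0, 0, 0, 0, 0, 0, 0, 0, 0, 0, 0, 0, 0, -0.03, 0, 0, 0, 0, 0, -0.06, 0, 0, 0, 0, 0, -0.09, 0, 0, 0, 0, 0, -0.09, 0, 0, 0]' --claw 1

```text
time: 12.75
ee_pos: [503.3, 7.9, 176.5]
ee_rot: [3.136, 0.003, 1.983]
force: [0.3, -0.5, -0.5]
grip_width: 1.002
grip_force: 0.0
```

Run:
```python
from m import *
s=state();p=s['ee_pos'];y=s['ee_rot'][2];d=np.array([508.5,-184.5])-p[:2]
print(p,np.degrees(y),d@[np.cos(y),np.sin(y)],d@[np.sin(y),-np.cos(y)])
```

```text
[503.25934275   7.87300116 176.46419648] 113.59981997534743 -178.38176739704767 -72.21344144134783
```

>>> play_rows --increments '[-0.03, -0.012, 0, 0, 0, -5, -0.06, -0.024, 0, 0, 0, -10, -0.09, -0.036, 0, 0, 0, -15, -0.12, -0.0475, 0, 0, 0, -20, -0.15, -0.0594, 0, 0, 0, -26, -0.179, -0.0709, 0, 0, 0, -33.4, -0.179, -0.0709, 0, 0, 0, -33.4, -0.179, -0.0709, 0, 0, 0, -33.4]'

```text
time: 13.75
ee_pos: [507.7, -183.7, 172.2]
ee_rot: [3.141, -0.002, 2.565]
force: [-0.4, 0.1, 0.0]
grip_width: 1.003
grip_force: 0.0
```

Run:
```python
from m import *
a=snap('scene')[0];b=snap('top')[0]
im,X,uu,vv=cloud('top');c=np.array([539.4,-79.3])
w=(X[...,2]>121)&(X[...,2]<132)&(np.hypot(X[...,0]-502,X[...,1]-8)<15);q=X[w];print('post',len(q),q.mean(0),np.degrees(np.arctan2(*(q.mean(0)[:2]-c)[::-1])),np.hypot(*(q.mean(0)[:2]-c)))
s=state();p=s['ee_pos'];y=s['ee_rot'][2];d=np.array([508.5,-184.5])-p[:2]
print(p,np.degrees(y),d@[np.cos(y),np.sin(y)],d@[np.sin(y),-np.cos(y)])
r=lambda a,k:cv2.resize(a,None,fx=k,fy=k,interpolation=2)
cv2.imwrite('pics/c7.png',np.hstack([r(a[200:270,290:360],5.7),r(b[255:325,270:340],5.7)])[:,:,::-1])
```

```text
post 124 [501.24159      7.51908986 124.12949987] 113.726274231501 94.83469100068656
[ 507.98750754 -183.35427992  172.89308853] 147.0252188670663 -1.053516036426249 -0.6822220832846035
```

View pics/c7.png

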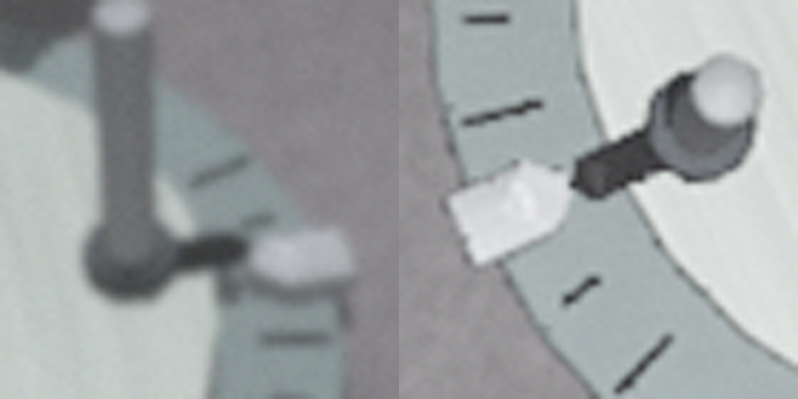

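In the top view the pointer tip (crop 575,182) meets the rider nose (572,184), and their axes line up with equal slopes. Now back to the knob.

>>> play_rows --increments '[-0.0007, -0.0005, 0.02, 0, 0, 0, -0.0007, -0.0005, 0.04, 0, 0, 0, -0.0007, -0.0005, 0.06, 0, 0, 0, -0.0007, -0.0005, 0.08, 0, 0, 0, -0.0007, -0.0005, 0.093, 0, 0, 0, -0.0007, -0.0005, 0.093, 0, 0, 0]'

```text
time: 14.6
ee_pos: [507.8, -184.3, 79.3]
ee_rot: [-3.141, -0.002, 2.566]
force: [0.2, -0.4, -0.1]
grip_width: 1.002
grip_force: 0.0
```

>>> play_rows --increments '[0, 0, 0, 0, 0, 0, 0, 0, 0, 0, 0, 0, 0, 0, 0, 0, 0, 0, 0, 0, 0, 0, 0, 0, 0, 0, 0, 0, 0, 0, 0, 0, 0, 0, 0, 0]' --claw -1 --squeeze 60

```text
time: 15.35
ee_pos: [509.0, -185.0, 81.1]
ee_rot: [3.141, 0.001, 2.566]
force: [0.0, 2.7, 3.0]
grip_width: 0.138
grip_force: 61.7
```

>>> play_rows --increments '[0, 0, 0, 0, 0, 5, 0, 0, 0, 0, 0, 10, 0, 0, 0, 0, 0, 15, 0, 0, 0, 0, 0, 20, 0, 0, 0, 0, 0, 25, 0, 0, 0, 0, 0, 30, 0, 0, 0, 0, 0, 35, 0, 0, 0, 0, 0, 40]'

```text
time: 16.35
ee_pos: [508.6, -185.3, 81.1]
ee_rot: [3.141, 0.001, 1.865]
force: [-1.4, 1.4, 3.2]
grip_width: 0.136
grip_force: 61.7
```

>>> play_rows --increments '[0, 0, 0, 0, 0, 5, 0, 0, 0, 0, 0, 10, 0, 0, 0, 0, 0, 15, 0, 0, 0, 0, 0, 20, 0, 0, 0, 0, 0, 25, 0, 0, 0, 0, 0, 28, 0, 0, 0, 0, 0, 30, 0, 0, 0, 0, 0, 30]'

```text
time: 17.35
ee_pos: [508.2, -185.3, 81.1]
ee_rot: [-3.141, 0.0, 1.344]
force: [-2.1, 1.2, 5.9]
grip_width: 0.141
grip_force: 61.9
```

```bash
python3 -c "
from h import *
s=state();print(s['ee_pos'],np.degrees(s['ee_rot']),s['force'],s['ft_torque'],s['tau'][5])"
```

```text
[ 508.24715607 -185.27446456   81.06372   ] [-1.79983113e+02  2.49120896e-02  7.69788545e+01] [-2.1177995   1.21487988  5.89204359] [ 0.23898835  0.38059725 -0.07108625] 0.05565273924730718
```

>>> play_rows --increments '[0, 0, 0, 0, 0, 1, 0, 0, 0, 0, 0, 2, 0, 0, 0, 0, 0, 2, 0, 0, 0, 0, 0, 2]'

```text
time: 17.85
ee_pos: [508.2, -185.3, 81.1]
ee_rot: [-3.141, 0.0, 1.309]
force: [-2.7, 1.0, 5.5]
grip_width: 0.144
grip_force: 61.9
```

```bash
python3 -c "
from h import *
s=state();print(np.degrees(s['ee_rot']),s['force'],s['ft_torque'],s['tau'][5])"
```

```text
[-1.79977614e+02  2.50470616e-02  7.49928164e+01] [-2.6783929   1.00109621  5.54628855] [0.34460403 0.41095744 0.14870106] 0.06515115732327104
```

>>> play_rows --increments '[0, 0, 0, 0, 0, 1, 0, 0, 0, 0, 0, 2, 0, 0, 0, 0, 0, 2, 0, 0, 0, 0, 0, 2]'

```text
time: 18.35
ee_pos: [508.2, -185.3, 81.0]
ee_rot: [-3.141, 0.0, 1.274]
force: [-1.5, 0.7, 6.0]
grip_width: 0.143
grip_force: 61.9
```

```bash
python3 -c "
from h import *
s=state();print(np.degrees(s['ee_rot']),s['force'],s['ft_torque'],s['tau'][5])"
```

```text
[-1.79976399e+02  2.28757161e-02  7.29968715e+01] [-1.51408783  0.67581042  6.02562177] [0.30867652 0.36482088 0.08797707] 0.08013714803382754
```

>>> play_rows --increments '[0, 0, 0, 0, 0, 1, 0, 0, 0, 0, 0, 2, 0, 0, 0, 0, 0, 2, 0, 0, 0, 0, 0, 2]'

```text
time: 18.85
ee_pos: [508.2, -185.3, 81.1]
ee_rot: [-3.141, 0.001, 1.242]
force: [-2.5, 1.2, 5.1]
grip_width: 0.14
grip_force: 63.6
```

```bash
python3 -c "
from h import *
s=state();print(np.degrees(s['ee_rot']),s['force'],s['ft_torque'],s['tau'][5])"
```

```text
[-1.79978702e+02  5.72292569e-02  7.11481385e+01] [-2.54654092  1.23427068  5.11618654] [0.21539491 0.43436824 0.89702012] 0.9137213788926601
```

>>> play_rows --increments '[0, 0, 0, 0, 0, 1, 0, 0, 0, 0, 0, 2, 0, 0, 0, 0, 0, 2, 0, 0, 0, 0, 0, 2]'

```text
time: 19.35
ee_pos: [508.2, -185.3, 81.1]
ee_rot: [-3.141, 0.001, 1.208]
force: [-2.0, 1.1, 5.8]
grip_width: 0.14
grip_force: 71.0
```

```bash
python3 -c "
from h import *
s=state();print(np.degrees(s['ee_rot']),s['force'],s['ft_torque'],s['tau'][5])"
```

```text
[-1.79981236e+02  7.63892855e-02  6.92387178e+01] [-2.01667384  1.11969875  5.76453368] [0.24039969 0.47752147 1.4468916 ] 1.4124170690774918
```

Torque has risen to 1.4 N m, so the knob is at its stop. I'll release, lift and check.

>>> play_rows --increments '[0, 0, 0, 0, 0, 0, 0, 0, 0, 0, 0, 0, 0, 0, 0, 0, 0, 0, 0, 0, 0, 0, 0, 0, 0, 0, -0.03, 0, 0, 0, 0, 0, -0.06, 0, 0, 0, 0, 0, -0.09, 0, 0, 0, 0, 0, -0.09, 0, 0, 0]' --claw 1

```text
time: 20.35
ee_pos: [510.2, -186.0, 173.7]
ee_rot: [3.135, 0.001, 1.204]
force: [0.6, -0.6, -0.8]
grip_width: 0.999
grip_force: 0.0
```

Run:
```python
from m import *
a=snap('scene')[0];b=snap('top')[0]
for n in('scene','top'):
    im,X,uu,vv=cloud(n)
    w=(X[...,2]>(107.5))&(X[...,2]<120)&(np.hypot(X[...,0]-508,X[...,1]+183)<45)
    q=X[w][:,:2];U=np.linalg.svd(q-q.mean(0))[2][0];print('wing',len(q),np.degrees(np.arctan2(U[1],U[0]))%180,cv2.minAreaRect(q.astype(np.float32)))
c=np.array([539.4,-79.3])
w=(X[...,2]>121)&(X[...,2]<132)&(np.hypot(X[...,0]-502,X[...,1]-8)<15);q=X[w];print('post',len(q),q.mean(0),np.degrees(np.arctan2(*(q.mean(0)[:2]-c)[::-1])))
print(state()['ee_pos'],state()['force'])
r=lambda a,k:cv2.resize(a,None,fx=k,fy=k,interpolation=2)
cv2.imwrite('pics/c8.png',r(b[150:370,270:510],2.7)[:,:,::-1])
```

```text
wing 208 73.92079036460487 ((509.83544921875, -184.60638427734375), (58.990966796875, 13.666114807128906), 75.20722961425781)
wing 449 73.54692565640177 ((507.8507995605469, -184.015625), (57.19723892211914, 13.700230598449707), 73.93370056152344)
post 124 [501.25260451   7.69199552 124.05538662] 113.67822733904407
[ 508.34388348 -185.16035292  169.94165517] [-0.1438638  -0.04460886 -0.54848812]
```

View pics/c8.png

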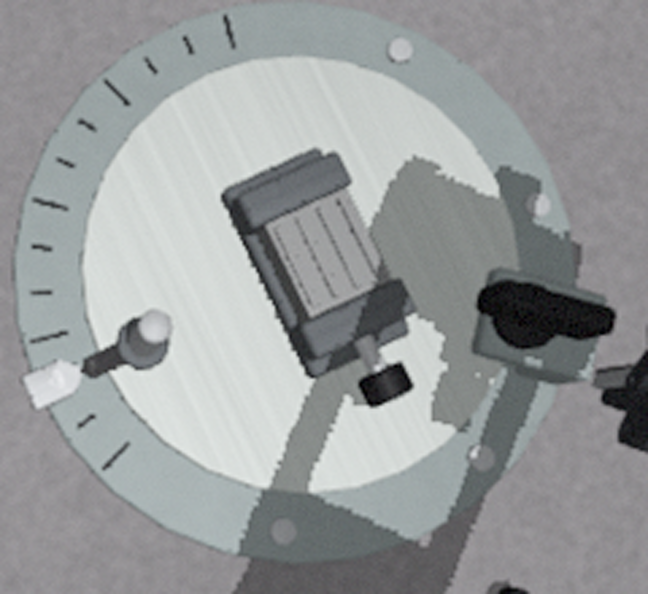

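The picture shows the wing at 73.7°, 1.6° tighter than at the start. The pointer at crop (90,367) faces the rider nose at (80,373), and the gripper is clear of everything.

```bash
python3 -c "
from cell import *
print(job_done())"
```

```text
the job is handed in; nothing more can be done
None
```

I loosened the clamp knob by about 72°, swung the head by its post until the pointer stood at the rider (within about 0.5° by camera), then retightened the knob to its stop and let go; the job is handed in at about 20 s, with the verdict not shown.

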